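# One turn of the stage's hand wheel

### The job

Move the bottle carriage on by giving the hand wheel of the screw stage exactly one full turn clockwise, seen from above (the way the yellow arrow points), so that its red handle ends where it stood at the start. Push the handle round with the fingertips or the outside of the fingers, gently: do not pinch it or lean hard on the stage, and leave the things standing around it where they are. Finish clear of everything.

Things in the scene. Friction and masses are not known exactly. Their poses are not given: they have to be found in the camera images.
- stage: Screw stage fixed to the chest top: base plate 100 x 315 x 10 mm, grey housing 80 x 80 mm, 53 mm high, under the hand wheel. Origin on the chest top (z = 0) under the wheel's axis, z up; the base spans x -50 to 50, y -265 to 50 mm, the rail running to -y.
- wheel (a joint): Angle of the hand wheel in rad, grows clockwise seen from above; starts anywhere from -2.4 to 2.4, stops at -3.0 and 10.0. One turn is 6.283. The wheel is stiff (about 2.5 N at the handle moves it) and stays where it is left. At 0 the handle lies to the stage's +x side.
- hub (a point): Top centre of the wheel's hub, on the upright wheel axis, 76 mm above the chest top. The dark wheel lies flat: round rim of 52 mm radius to the middle of its 10 mm bar, rim top 74 mm above the chest top, hub 30 mm across, three spokes.
- handle (a point): Top centre of the red upright handle, a round post 18 mm across standing on the rim at the end of one spoke, 52 mm from the wheel's axis. Top 115 mm above the chest top; its full-width part spans 81 to 109 mm above the chest top. It does not spin by itself.
- lamp: Glass spirit lamp, bystander, 73 mm across and 72 mm high, stands loose 130 to 160 mm to the stage's +y side of the wheel axis. Origin at its foot centre.
- weight: 50 g calibration weight, bystander, 19 mm across, 26 mm high, loose beside the rail on the stage's -x side. Origin at its foot centre.
- stopper: Black rubber stopper, bystander, 26 mm across and high, loose beside the rail on the stage's +x side. Origin at its foot centre.
- carriage_top (a point): Tip of the dropper bottle fixed on the grey carriage (84 x 56 mm), about 89 mm above the chest top and 160 mm from the wheel's axis. The wheel drives the carriage: 12 mm away from the wheel for each clockwise turn.

How it is judged:
By the outcome, as a careful person would: the job done as asked, in the order asked, and still so for the second after the job is handed in, with the robot touching nothing.
It also fails if it takes over 58 s, if anything falls off the work surface, if the arm or the gripper's body presses on something with over 40 N, if the wrist force passes 120 N, or if a joint passes its speed limit or range.

### The arm

A 6-joint arm with a two-finger parallel gripper is mounted at the origin on a cart in front of the work surface, level with it; the furniture and walls round the work are solid. World frame = base frame: x ahead of the robot, y to its left, z up, the work surface at z = 0. Lengths are in m, angles in rad, forces in N, time in s.
With the tool pointing down it reaches from about 0.25 to 0.8 m from the base axis. Payload 8.5 kg.
Tool frame: the origin (TCP) lies on the centre line of the jaws, within the pads' length; the fingertips stand 17 mm ahead of it and the grasp point (between the pads) lies 2 mm behind it; z points along the fingers, y is the direction in which the jaws open and shut (so a half turn about z gives the same grasp; the last joint's range is limited). The gripper opens to 85 mm and grips with 20 to 120 N. Pads are 22 mm wide; open, the fingers measure 114 mm over their backs; the gripper's body (76 mm by 85 mm) begins 54 mm behind the grasp point. The pads swing forward as they close: fully open they stand 13 mm farther back than shut.
Start: joints at [-1.157, 0.238, -0.013, 1.319, 0, 1.571], TCP at [0.211, -0.481, 0.248] pointing down, gripper open.
Joint ranges: [-2.66, 2.66], [-1.03, 1.9], [-1.14, 1.46], [-1.82, 2.27], [-1.45, 1.34], [-3.14, 3.14]. Speed limits (rad/s): [2.22, 2.22, 2.79, 3.14, 3.14, 3.14].

### API

Orientations are given as a rotation vector (axis times angle).
In Python, from workcell import read_state, grab_frame, get_calibration, job_done gives the robot as it stands.
- The arm moves only by the tool apply_moves, never from a script. Its argument "rows" is a list of rows, each a list of 5 numbers: the shift along the tool's x, y, z in m, then the turn about the tool's z in degrees, then the closure in counts, from 0 (fully open) to 255 (shut). A call has 1 to 5 rows; each row shifts and turns the commanded pose from where the row before left it, along the tool's axes as they then stand; what a row does not reach is not made up. A row lasts 1/10 s, in which the tool goes at most 50 mm and 8.59 degrees, less where a joint would pass 70% of its speed; a pose out of reach is approached as far as the arm can. A call with a gripper value outside its range is refused whole. The fingers move at their own pace and stop on an object; "squeeze" is the grip in N (left out, the last holds). Time passes only in rows, so rows that do not move let the fingers close. It gives the time, the measured TCP pose, the force and the opening at its end, in the units of the state.
- read_state(): the state, without advancing time (a new reading comes with each control period).
- grab_frame(name): name is "scene" or "top" or "wrist"; returns the picture (420x560x3 uint8, red, green, blue); there is no depth.
- get_calibration(name): a dict with "intrinsics" (3x3 intrinsics, pixels), "origin" and "rotation" of the camera in the world. Camera axes: x right, y down, z forward; pixel columns grow to the right and rows downward; lengths in m; the calibration is good to about 2 mm. A picture is of the moment at which its call begins: read the wrist's pose just before it. get_calibration takes no time and is no camera call; for the wrist camera it gives the pose at the moment of the call.
- job_done(): hands the job in, once; it reports no verdict.
The state is a dict: "t": time; "qpos": joint angles; "qd": joint speeds; "joint_efforts": joint torques, N m; "ee_pos": TCP position; "eef_rot": TCP orientation; "ft_force": force on the tool from outside, world axes, zero at the start; "moment": the same for the moment, N m; "opening": opening from 0.0 (shut) to 1.0 (fully open).
Only numpy, scipy, OpenCV 4.12 (cv2) and the standard library are available. Lean on these libraries where they do the work, as an engineer would, in place of code of your own. Each camera call takes 0.05 s, during which the arm holds its last target.

## Working session

There is one attempt and no reset: what is moved stays moved. The work goes in short steps, Python scripts to look and compute and a tool call to move; the robot and the scene stay as the last step left them, time stands still between calls to the robot, and variables do not carry over. Pictures are saved under pics/ and viewed, and the job is handed in when it is done.

Besides the shell and the picture viewer there is one more tool, called after "Call:" by a JSON object that holds its "op" and its "data". apply_moves: Moves the arm, as the interface text tells. Its arguments: {"type":"object","properties":{"rows":{"type":"array"},"squeeze":{"type":"number"}},"required":["rows"]}

```bash
mkdir -p pics; ls
python3 - <<'E'
from workcell import *
import cv2,numpy as np
s=read_state();print({k:np.round(v,3) for k,v in s.items()})
for n in("scene","top"):
    im=grab_frame(n);cv2.imwrite(f"pics/{n}0.png",im[:,:,::-1])
    c=get_calibration(n);print(n,{k:np.round(v,4).tolist() for k,v in c.items()})
E
```

```text
pics
{'t': np.float64(0.0), 'qpos': array([-1.157,  0.239, -0.014,  1.319, -0.   ,  1.571]), 'qd': array([ 0.002, -0.   , -0.   ,  0.001, -0.001,  0.001]), 'joint_efforts': array([ 2.0000e-03, -5.3878e+01,  3.4644e+01,  1.8000e-02,  0.0000e+00,
       -0.0000e+00]), 'ee_pos': array([ 0.211, -0.48 ,  0.248]), 'eef_rot': array([-3.073e+00, -6.450e-01,  1.000e-03]), 'ft_force': array([-1.046,  0.036, -0.389]), 'moment': array([0.014, 0.073, 0.014]), 'opening': np.float64(0.997)}
scene {'intrinsics': [[545.1502, 0.0, 277.6296], [0.0, 545.1502, 211.7431], [0.0, 0.0, 1.0]], 'origin': [-0.0029, 0.6092, 0.6108], 'rotation': [-0.9683, 2.3466, -1.2147]}
top {'intrinsics': [[381.6707, 0.0, 279.9352], [0.0, 381.6707, 207.5331], [0.0, 0.0, 1.0]], 'origin': [0.3435, 0.0848, 0.9201], 'rotation': [-2.1608, 2.0973, -0.223]}
```

View pics/scene0.png

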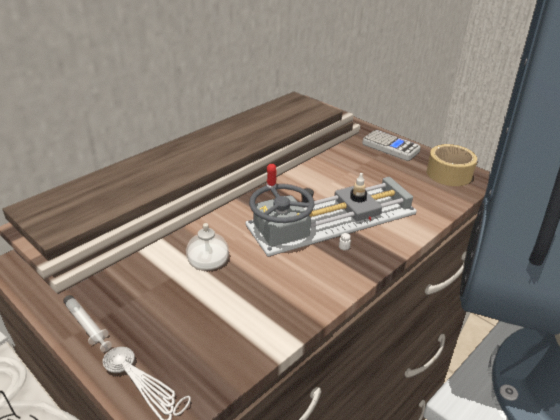

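View pics/top0.png

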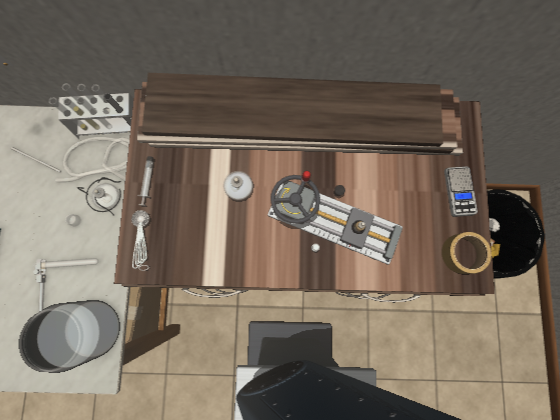

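Run:
```python
import cv2
im=cv2.imread("pics/top0.png")
cv2.imwrite("pics/top0c.png",cv2.resize(im[130:280,215:415],(800,600),interpolation=cv2.INTER_CUBIC))
im=cv2.imread("pics/scene0.png")
cv2.imwrite("pics/scene0c.png",cv2.resize(im[130:280,175:375],(800,600),interpolation=cv2.INTER_CUBIC))
```

```text
(no output)
```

View pics/top0c.png

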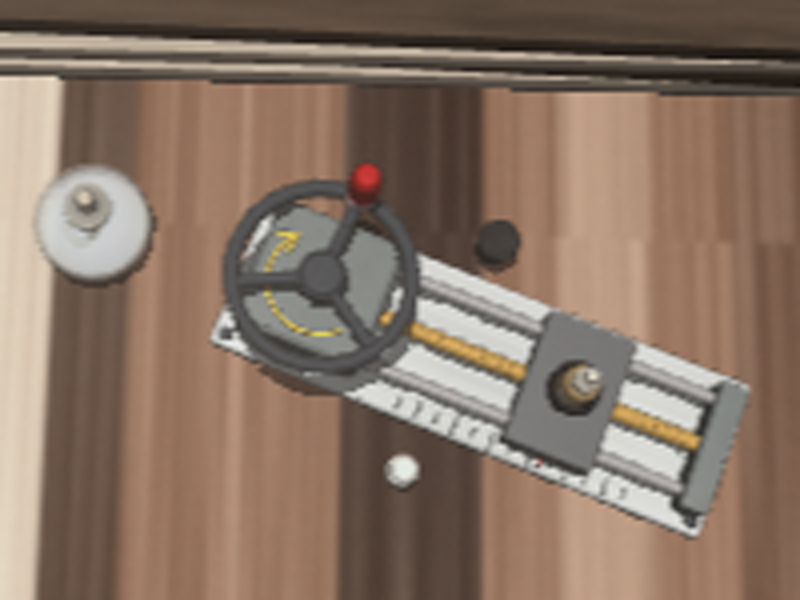

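View pics/scene0c.png

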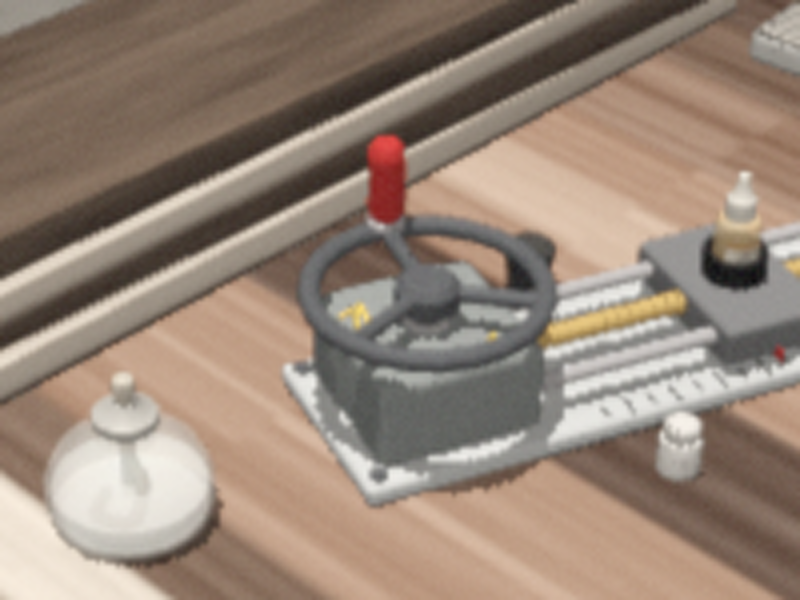

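```bash
cat > h.py <<'E'
import numpy as np,cv2
from scipy.spatial.transform import Rotation as R
from workcell import *
def mat(c):
    r=np.array(c["rotation"],float); return r if r.shape==(3,3) else R.from_rotvec(r).as_matrix()
def ray(c,uv):
    K=np.array(c["intrinsics"]);d=mat(c)@np.linalg.solve(K,[uv[0],uv[1],1.]);return np.array(c["origin"]),d
def onz(c,uv,z):
    o,d=ray(c,uv);return o+d*(z-o[2])/d[2]
def proj(c,p):
    q=np.array(c["intrinsics"])@(mat(c).T@(np.array(p)-c["origin"]));return q[:2]/q[2]
def crop(u,v,x0,y0,s): return (x0+(u+.5)/s-.5,y0+(v+.5)/s-.5)
E
python3 - <<'E'
from h import *
T=get_calibration("top");S=get_calibration("scene")
f=lambda n,u,v,z:print(n,np.round(onz(T,crop(u,v,215,130,4),z),4))
g=lambda n,u,v,z:print(n,np.round(onz(S,crop(u,v,175,130,4),z),4))
f("hub T",323,277,.076);g("hub S",430,280,.076)
f("handle T",370,172,.115);g("handle S",386,143,.115)
f("btip T",590,374,.089);g("btip S",744,176,.089)
f("corner lowleft T",212,340,.01);f("corner lowright",697,537,.01);f("corner upright",749,386,.01)
f("lamp T",97,225,.03);f("lampfinial",85,200,.072);g("finial S",123,380,.072)
f("weight",403,468,.026);f("stopper",498,240,.026)
# front of shelf
f("shelf edge z0",370,85,.0);f("shelf z .04",370,45,.04)
print(read_state()['t'])
E
```

```text
hub T [0.5278 0.0375 0.076 ]
hub S [0.5269 0.0377 0.076 ]
handle T [0.579  0.0151 0.115 ]
handle S [0.5757 0.0163 0.115 ]
btip T [ 0.4749 -0.1106  0.089 ]
btip S [ 0.4724 -0.1121  0.089 ]
corner lowleft T [0.5011 0.1001 0.01  ]
corner lowright [ 0.3915 -0.1917  0.01  ]
corner upright [ 0.4831 -0.2257  0.01  ]
lamp T [0.5654 0.171  0.03  ]
lampfinial [0.5694 0.1745 0.072 ]
finial S [0.5681 0.1754 0.072 ]
weight [ 0.4258 -0.0146  0.026 ]
stopper [ 0.565  -0.0706  0.026 ]
shelf edge z0 [0.6697 0.0059 0.    ]
shelf z .04 [0.681  0.0097 0.04  ]
0.1
```

```bash
cat >> h.py <<'E'
def pose(s=None):
    s=s or read_state();M=R.from_rotvec(s['eef_rot']).as_matrix()
    return np.array([*s['ee_pos'],np.degrees(np.arctan2(M[1,0],M[0,0]))]),M
def rows_for(way,start,g=255):
    """way: list of (x,y,z,psi deg, unwrapped); tool down: turn about tool z = -dpsi"""
    out=[];c=np.array(start,float)
    for w in way:
        d=np.array(w)-c; a=np.radians(c[3])
        ex=np.array([np.cos(a),np.sin(a)]);ey=np.array([np.sin(a),-np.cos(a)])
        r=[round(float(d[:2]@ex),4),round(float(d[:2]@ey),4),round(float(-d[2]),4),round(float(-d[3]),1),g]
        out.append(r)
        c=c+np.array([*(r[0]*ex+r[1]*ey),-r[2],-r[3]])
    return out,c
def lin(a,b,n): return [np.array(a)+(np.array(b)-np.array(a))*i/n for i in range(1,n+1)]
def show(out):
    for i in range(0,len(out),5): print(out[i:i+5])
E
python3 - <<'E'
from h import *
p,M=pose();print(p,M.round(3).tolist())
out,c=rows_for(lin(p,[.590,.0516,.248,336],40),p);show(out);print(c)
E
```

```text
[ 0.21094995 -0.48038196  0.24773915 23.70574995] [[0.916, 0.402, -0.001], [0.402, -0.916, 0.001], [0.0, -0.001, -1.0]]
[[0.014, -0.0084, -0.0, -7.8, 255], [0.015, -0.0064, -0.0, -7.8, 255], [0.0158, -0.0042, -0.0, -7.8, 255], [0.0162, -0.0021, -0.0, -7.8, 255], [0.0163, 0.0001, -0.0, -7.8, 255]]
[[0.0162, 0.0023, -0.0, -7.8, 255], [0.0157, 0.0045, -0.0, -7.9, 255], [0.0149, 0.0066, -0.0001, -7.8, 255], [0.0139, 0.0086, 0.0, -7.8, 255], [0.0126, 0.0104, 0.0, -7.8, 255]]
[[0.0111, 0.012, 0.0, -7.8, 255], [0.0094, 0.0134, 0.0, -7.8, 255], [0.0074, 0.0145, 0.0, -7.8, 255], [0.0054, 0.0154, 0.0, -7.8, 255], [0.0033, 0.016, 0.0, -7.8, 255]]
[[0.0011, 0.0163, -0.0, -7.8, 255], [-0.0012, 0.0163, -0.0, -7.8, 255], [-0.0034, 0.016, -0.0, -7.8, 255], [-0.0055, 0.0154, -0.0, -7.8, 255], [-0.0075, 0.0144, -0.0, -7.8, 255]]
[[-0.0094, 0.0134, -0.0, -7.9, 255], [-0.0112, 0.0119, -0.0, -7.8, 255], [-0.0127, 0.0103, -0.0, -7.8, 255], [-0.0139, 0.0084, -0.0001, -7.8, 255], [-0.015, 0.0065, 0.0, -7.8, 255]]
[[-0.0158, 0.0044, 0.0, -7.8, 255], [-0.0161, 0.0022, 0.0, -7.8, 255], [-0.0164, 0.0, 0.0, -7.8, 255], [-0.0162, -0.0022, 0.0, -7.8, 255], [-0.0157, -0.0043, 0.0, -7.8, 255]]
[[-0.015, -0.0065, -0.0, -7.8, 255], [-0.0139, -0.0085, -0.0, -7.8, 255], [-0.0127, -0.0103, -0.0, -7.8, 255], [-0.0112, -0.0119, -0.0, -7.9, 255], [-0.0095, -0.0133, -0.0, -7.8, 255]]
[[-0.0075, -0.0145, -0.0, -7.8, 255], [-0.0055, -0.0153, -0.0, -7.8, 255], [-0.0034, -0.016, -0.0, -7.8, 255], [-0.0012, -0.0163, -0.0001, -7.8, 255], [0.0011, -0.0163, 0.0, -7.8, 255]]
[5.90021713e-01 5.15691094e-02 2.48039146e-01 3.36005750e+02]
```

Call:
{"op": "apply_moves", "data": {"rows": [[0.014,-0.0084,0,-7.8,255],[0.015,-0.0064,0,-7.8,255],[0.0158,-0.0042,0,-7.8,255],[0.0162,-0.0021,0,-7.8,255],[0.0163,0.0001,0,-7.8,255]], "squeeze": 20}}

```text
t: 0.6
ee_pos: [0.2587, -0.4135, 0.248]
eef_rot: [-2.678, -1.642, -0.0]
ft_force: [-0.1, 0.1, 0.5]
opening: 0.145
```

Run:
```python
from h import *
print(pose()[0],np.degrees(read_state()['qpos']).round(1))
```

```text
[ 0.25866329 -0.41348219  0.24795144 63.0239203 ] [-58.   10.   -5.5  74.5   0.   59. ]
```

Call:
{"op": "apply_moves", "data": {"rows": [[0.0162,0.0023,0,-7.8,255],[0.0157,0.0045,0,-7.8,255],[0.0149,0.0066,0,-7.8,255],[0.0139,0.0086,0,-7.8,255],[0.0126,0.0104,0,-7.8,255]]}}

```text
t: 1.1
ee_pos: [0.3061, -0.347, 0.248]
eef_rot: [-1.976, -2.441, -0.0]
ft_force: [0.1, 0.7, -0.0]
opening: -0.004
```

Call:
{"op": "apply_moves", "data": {"rows": [[0.0111,0.012,0,-7.8,255],[0.0094,0.0134,0,-7.8,255],[0.0074,0.0145,0,-7.8,255],[0.0054,0.0154,0,-7.8,255],[0.0033,0.016,0,-7.8,255]]}}

```text
t: 1.6
ee_pos: [0.3536, -0.2806, 0.248]
eef_rot: [-1.048, -2.961, -0.0]
ft_force: [0.9, -0.4, -0.4]
opening: -0.001
```

Call:
{"op": "apply_moves", "data": {"rows": [[0.0011,0.0163,0,-7.8,255],[-0.0012,0.0163,0,-7.8,255],[-0.0034,0.016,0,-7.8,255],[-0.0055,0.0154,0,-7.8,255],[-0.0075,0.0144,0,-7.8,255]]}}

```text
t: 2.1
ee_pos: [0.4011, -0.2142, 0.248]
eef_rot: [0.001, -3.141, -0.001]
ft_force: [0.1, 0.0, -0.6]
opening: -0.002
```

Call:
{"op": "apply_moves", "data": {"rows": [[-0.0094,0.0134,0,-7.9,255],[-0.0112,0.0119,0,-7.8,255],[-0.0127,0.0103,0,-7.8,255],[-0.0139,0.0084,0,-7.8,255],[-0.015,0.0065,0,-7.8,255]]}}

```text
t: 2.6
ee_pos: [0.4485, -0.1478, 0.248]
eef_rot: [1.052, -2.96, -0.001]
ft_force: [0.1, -0.4, 0.7]
opening: 0.001
```

Call:
{"op": "apply_moves", "data": {"rows": [[-0.0158,0.0044,0,-7.8,255],[-0.0161,0.0022,0,-7.8,255],[-0.0164,0,0,-7.8,255],[-0.0162,-0.0022,0,-7.8,255],[-0.0157,-0.0043,0,-7.8,255]]}}

```text
t: 3.1
ee_pos: [0.496, -0.0814, 0.248]
eef_rot: [1.98, -2.439, -0.001]
ft_force: [0.2, -1.2, 0.3]
opening: 0.001
```

Run:
```python
from h import *
p=pose()[0];p[3]%=360;print(p,np.degrees(read_state()['qpos']).round(1))
out,c=rows_for(lin(p,[.590,.0516,.248,336],10),p);show(out)
cv2.imwrite("pics/wrist1.png",grab_frame("wrist")[:,:,::-1])
```

```text
[ 4.95987551e-01 -8.13730988e-02  2.47972642e-01  2.58135787e+02] [ -9.3  11.5  -3.7  74.9   0.  -87.5]
[[-0.0149, -0.0065, -0.0, -7.8, 255], [-0.014, -0.0084, -0.0, -7.8, 255], [-0.0126, -0.0103, -0.0, -7.8, 255], [-0.0112, -0.0118, -0.0, -7.7, 255], [-0.0094, -0.0133, -0.0, -7.8, 255]]
[[-0.0076, -0.0144, -0.0, -7.8, 255], [-0.0056, -0.0153, -0.0, -7.8, 255], [-0.0034, -0.0159, -0.0, -7.8, 255], [-0.0012, -0.0163, -0.0, -7.8, 255], [0.001, -0.0162, -0.0, -7.8, 255]]
```

View pics/wrist1.png

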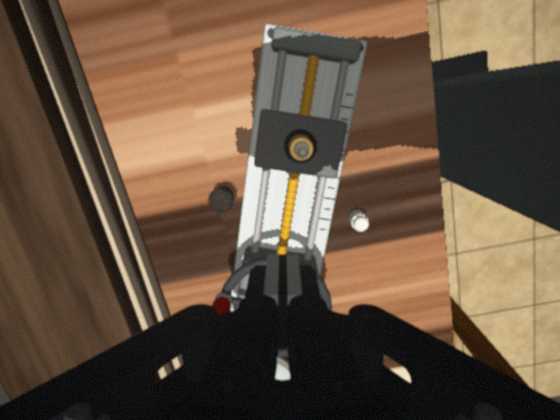

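Call:
{"op": "apply_moves", "data": {"rows": [[-0.0149,-0.0065,0,-7.8,255],[-0.014,-0.0084,0,-7.8,255],[-0.0126,-0.0103,0,-7.8,255],[-0.0112,-0.0118,0,-7.7,255],[-0.0094,-0.0133,0,-7.8,255]]}}

```text
t: 3.65
ee_pos: [0.5433, -0.0155, 0.248]
eef_rot: [2.677, -1.643, -0.001]
ft_force: [0.2, -0.4, -0.6]
opening: -0.003
```

Call:
{"op": "apply_moves", "data": {"rows": [[-0.0076,-0.0144,0,-7.8,255],[-0.0056,-0.0153,0,-7.8,255],[-0.0034,-0.0159,0,-7.8,255],[-0.0012,-0.0163,0,-7.8,255],[0.001,-0.0162,0,-7.8,255]]}}

```text
t: 4.15
ee_pos: [0.5907, 0.0507, 0.248]
eef_rot: [3.072, -0.655, -0.001]
ft_force: [0.1, -0.5, 0.0]
opening: 0.0
```

Call:
{"op": "apply_moves", "data": {"rows": [[0,0,0.03,0,255],[0,0,0.03,0,255],[0,0,0,0,255]]}}

```text
t: 4.45
ee_pos: [0.5882, 0.0501, 0.1844]
eef_rot: [3.069, -0.662, -0.011]
ft_force: [-1.2, 0.1, -0.4]
opening: 0.002
```

Run:
```python
from h import *
p=pose()[0];p[3]%=360;print(p,np.degrees(read_state()['qpos']).round(1))
c=get_calibration("wrist");print({k:np.round(v,4).tolist() for k,v in c.items()})
cv2.imwrite("pics/wrist2.png",grab_frame("wrist")[:,:,::-1])
im=grab_frame("scene")[:,:,::-1]
cv2.imwrite("pics/scene2.png",im);cv2.imwrite("pics/scene2c.png",cv2.resize(im[70:270,160:400],(720,600),interpolation=cv2.INTER_CUBIC))
im=grab_frame("top")[:,:,::-1]
cv2.imwrite("pics/top2c.png",cv2.resize(im[130:280,215:415],(800,600),interpolation=cv2.INTER_CUBIC))
```

```text
[5.88201459e-01 5.01219480e-02 1.84397598e-01 3.35640471e+02] [   4.9   21.8    1.6   70.2    0.  -150.8]
{'intrinsics': [[347.9812, 0.0, 282.3158], [0.0, 347.9812, 207.9012], [0.0, 0.0, 1.0]], 'origin': [0.656, 0.0199, 0.3091], 'rotation': [1.5998, -2.4827, -0.3709]}
```

View pics/wrist2.png

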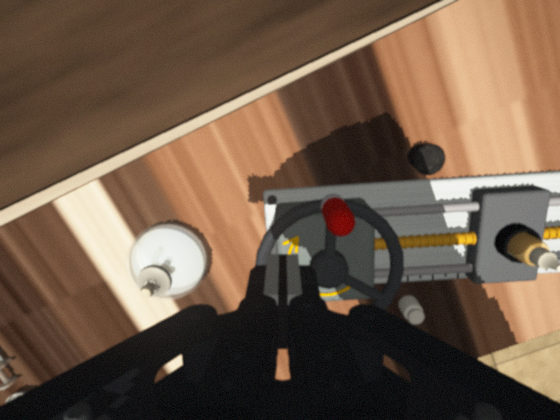

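View pics/scene2c.png

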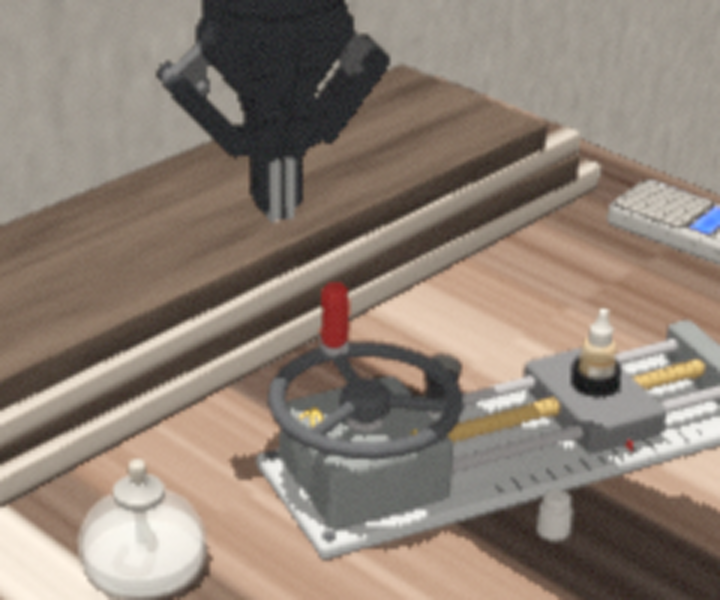

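View pics/top2c.png

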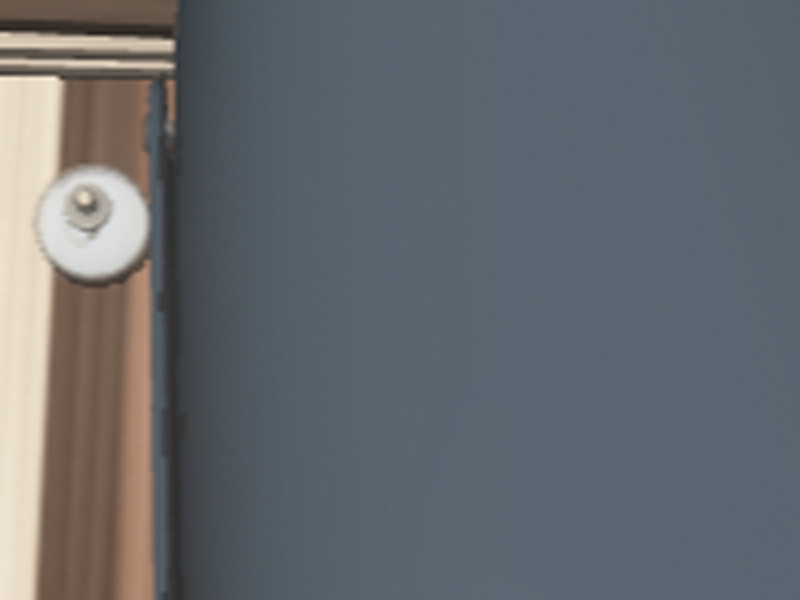

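Run:
```python
from h import *
T=get_calibration("top");S=get_calibration("scene");W=get_calibration("wrist")
for uv,z in(((327,268),.076),((343,220),.115)): print(onz(W,uv,z).round(4))
print("pred hub",proj(W,[.5274,.0376,.076]),"handle",proj(W,[.577,.0157,.115]))
for z in(.03,.06,.09,.12): print(z,onz(T,(444,139),z).round(3),onz(S,(341.7,111.7),z).round(3))
im=cv2.imread("pics/wrist2.png");cv2.imwrite("pics/wrist2c.png",cv2.resize(im[170:320,220:420],(800,600),interpolation=cv2.INTER_CUBIC))
p=pose()[0];p[3]%=360;print(p)
print(proj(W,p[:3]-[0,0,.017]))
```

```text
[0.5353 0.0384 0.076 ]
[0.5809 0.0144 0.115 ]
pred hub [331.85179001 276.16993966] handle [343.40736786 226.41126321]
0.03 [ 0.702 -0.331  0.03 ] [ 0.735 -0.393  0.03 ]
0.06 [ 0.69  -0.317  0.06 ] [ 0.697 -0.341  0.06 ]
0.09 [ 0.678 -0.303  0.09 ] [ 0.659 -0.289  0.09 ]
0.12 [ 0.666 -0.289  0.12 ] [ 0.621 -0.237  0.12 ]
[5.90938262e-01 5.02141251e-02 1.89462971e-01 3.35655079e+02]
[282.31288086 272.71549626]
```

View pics/wrist2c.png

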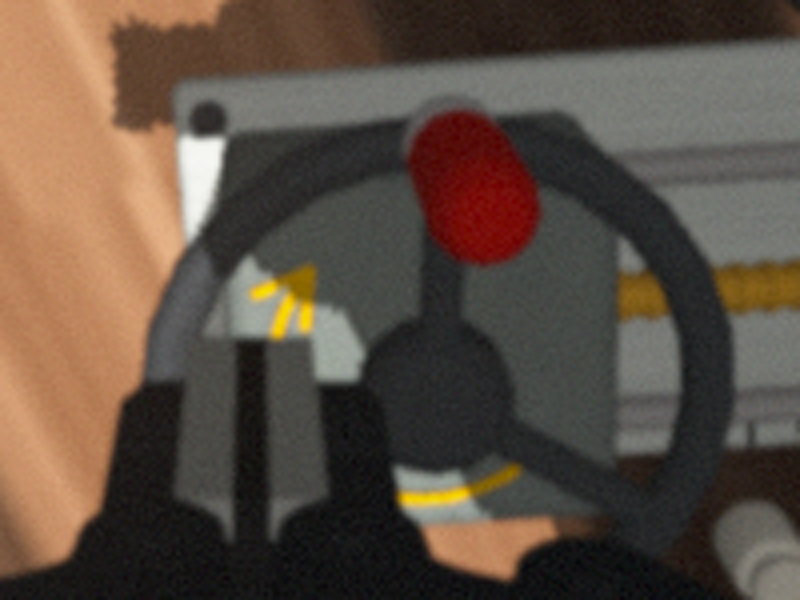

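Call:
{"op": "apply_moves", "data": {"rows": [[0,0,0.015,0,255],[0,0,0.02,0,255],[0,0,0.02,0,255],[0,0,0.015,0,255],[0,0,0.01,0,255]]}}

```text
t: 5.1
ee_pos: [0.5912, 0.0502, 0.109]
eef_rot: [-3.071, 0.662, -0.002]
ft_force: [-0.7, 0.2, 0.2]
opening: -0.004
```

Call:
{"op": "apply_moves", "data": {"rows": [[0,0,0,0,255],[0,0,0,0,255]]}}

```text
t: 5.3
ee_pos: [0.5912, 0.0504, 0.1095]
eef_rot: [-3.071, 0.661, -0.002]
ft_force: [0.1, -0.6, 1.2]
opening: 0.002
```

Run:
```python
from h import *
p=pose()[0];p[3]%=360;print(p.round(4),read_state()['ft_force'])
W=get_calibration("wrist")
im=grab_frame("wrist")[:,:,::-1];cv2.imwrite("pics/wrist3.png",im);cv2.imwrite("pics/wrist3c.png",cv2.resize(im[150:345,210:470],(800,600),interpolation=cv2.INTER_CUBIC))
im=grab_frame("scene")[:,:,::-1]
cv2.imwrite("pics/scene3c.png",cv2.resize(im[130:280,175:375],(800,600),interpolation=cv2.INTER_CUBIC))
print("pred hub",proj(W,[.5274,.0376,.076]),"handle",proj(W,[.577,.0157,.115]))
```

```text
[5.91200e-01 5.04000e-02 1.09500e-01 3.35694e+02] [ 0.0895717  -0.59027032  1.15833473]
pred hub [352.4707791  347.01639816] handle [378.67363748 296.74095736]
```

View pics/wrist3c.png

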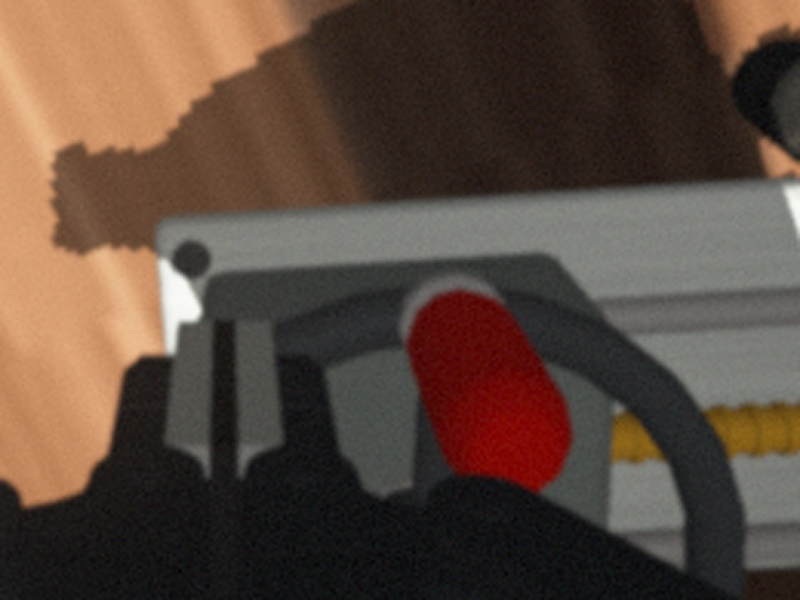

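View pics/scene3c.png

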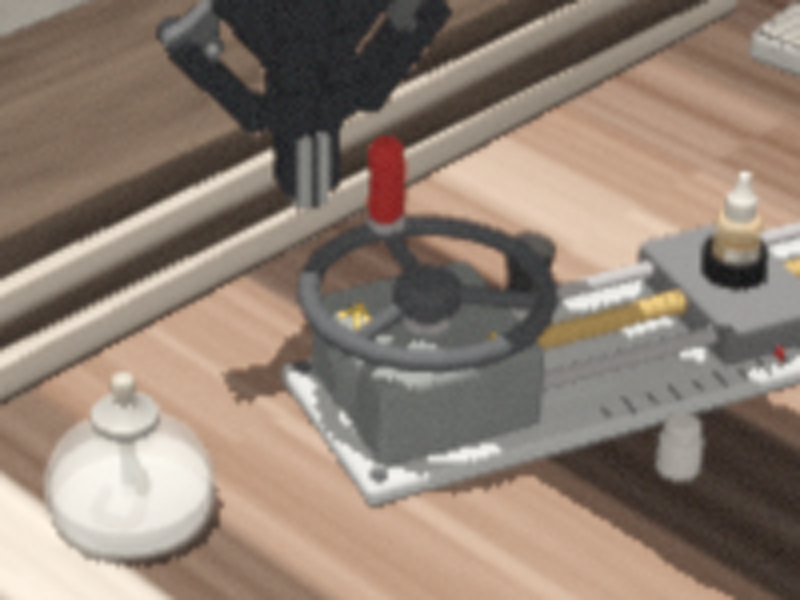

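```bash
cat > plan.py <<'E'
from h import *
import sys,json
H=np.array([.528,.0375]);TH0=-24.;D=.023
def center(th,psi=None,D=D):
    psi=336+(th-TH0)*326/360 if psi is None else psi
    u=np.radians(th);n=np.radians(psi-90)
    c=H+.052*np.array([np.cos(u),np.sin(u)])-D*np.array([np.cos(n),np.sin(n)])
    return np.array([c[0],c[1],.109,psi])
E
python3 - <<'E'
from plan import *
p=pose()[0];p[3]%=360
g=(center(TH0)-p)[:2];n=np.radians(246);print("gap",g@[np.cos(n),np.sin(n)],g)
way=lin(p,center(TH0),4)
ths=np.arange(TH0-2,TH0-2-5*34.9,-5)
way+= [center(t) for t in ths]
out,c=rows_for(way,p);show(out)
print(len(way),ths[-1],[center(t).round(4).tolist() for t in ths[::5]])
E
```

```text
gap 0.014596543807223694 [-0.00651518 -0.01307716]
[[-0.0001, 0.0036, 0.0001, -0.1, 255], [-0.0002, 0.0037, 0.0002, -0.0, 255], [-0.0001, 0.0036, 0.0001, -0.1, 255], [-0.0002, 0.0037, 0.0002, -0.1, 255], [0.0007, 0.0018, -0.0, 1.8, 255]]
[[0.0016, 0.0046, -0.0, 4.5, 255], [0.0016, 0.0046, -0.0, 4.6, 255], [0.0015, 0.0046, -0.0, 4.5, 255], [0.0015, 0.0046, -0.0, 4.5, 255], [0.0015, 0.0046, -0.0, 4.6, 255]]
[[0.0014, 0.0046, -0.0, 4.5, 255], [0.0014, 0.0046, -0.0, 4.5, 255], [0.0013, 0.0046, -0.0, 4.5, 255], [0.0013, 0.0046, -0.0, 4.6, 255], [0.0013, 0.0045, -0.0, 4.5, 255]]
[[0.0012, 0.0046, -0.0, 4.5, 255], [0.0012, 0.0046, -0.0, 4.5, 255], [0.0012, 0.0045, -0.0, 4.6, 255], [0.0011, 0.0046, -0.0, 4.5, 255], [0.0011, 0.0045, -0.0, 4.5, 255]]
[[0.001, 0.0046, -0.0, 4.6, 255], [0.001, 0.0045, -0.0, 4.5, 255], [0.001, 0.0046, -0.0, 4.5, 255], [0.0009, 0.0045, -0.0, 4.5, 255], [0.0009, 0.0045, -0.0, 4.6, 255]]
[[0.0009, 0.0045, -0.0, 4.5, 255], [0.0008, 0.0045, -0.0, 4.5, 255], [0.0008, 0.0045, -0.0, 4.6, 255], [0.0007, 0.0045, -0.0, 4.5, 255], [0.0008, 0.0044, -0.0, 4.5, 255]]
[[0.0006, 0.0045, -0.0, 4.5, 255], [0.0007, 0.0045, -0.0, 4.6, 255], [0.0006, 0.0044, -0.0, 4.5, 255], [0.0006, 0.0044, -0.0, 4.5, 255], [0.0005, 0.0045, -0.0, 4.5, 255]]
[[0.0005, 0.0044, -0.0, 4.6, 255], [0.0005, 0.0044, -0.0, 4.5, 255], [0.0004, 0.0044, -0.0, 4.5, 255], [0.0004, 0.0044, -0.0, 4.6, 255]]
39 -196.0 [[0.5848, 0.0354, 0.109, 334.1889], [0.5779, 0.0123, 0.109, 311.55], [0.5623, -0.0055, 0.109, 288.9111], [0.541, -0.015, 0.109, 266.2722], [0.518, -0.0148, 0.109, 243.6333], [0.4976, -0.0051, 0.109, 220.9944], [0.4834, 0.012, 0.109, 198.3556]]
```

Call:
{"op": "apply_moves", "data": {"rows": [[0,0.0036,0,0,255],[0,0.0036,0,0,255],[0,0.0037,0,0,255],[0,0.0037,0,0,255],[0.0007,0.0018,0,2,255]]}}

```text
t: 5.9
ee_pos: [0.5845, 0.035, 0.1085]
eef_rot: [-3.058, 0.715, -0.0]
ft_force: [1.0, 2.2, -0.6]
opening: -0.001
```

Call:
{"op": "apply_moves", "data": {"rows": [[0.0016,0.0046,0,4.5,255],[0.0016,0.0046,0,4.5,255],[0.0015,0.0046,0,4.5,255],[0.0015,0.0046,0,4.5,255],[0.0015,0.0046,0,4.5,255]]}}

```text
t: 6.4
ee_pos: [0.5778, 0.0121, 0.1085]
eef_rot: [-2.858, 1.301, -0.001]
ft_force: [1.4, 2.7, -0.1]
opening: 0.001
```

Run:
```python
from plan import *
p=pose()[0];p[3]%=360;print(p.round(4),center(-51).round(4))
im=grab_frame("scene")[:,:,::-1]
cv2.imwrite("pics/scene4c.png",cv2.resize(im[130:280,175:375],(800,600),interpolation=cv2.INTER_CUBIC))
im=grab_frame("wrist")[:,:,::-1];cv2.imwrite("pics/wrist4.png",im)
```

```text
[5.778000e-01 1.210000e-02 1.085000e-01 3.110314e+02] [5.7790e-01 1.2300e-02 1.0900e-01 3.1155e+02]
```

View pics/scene4c.png

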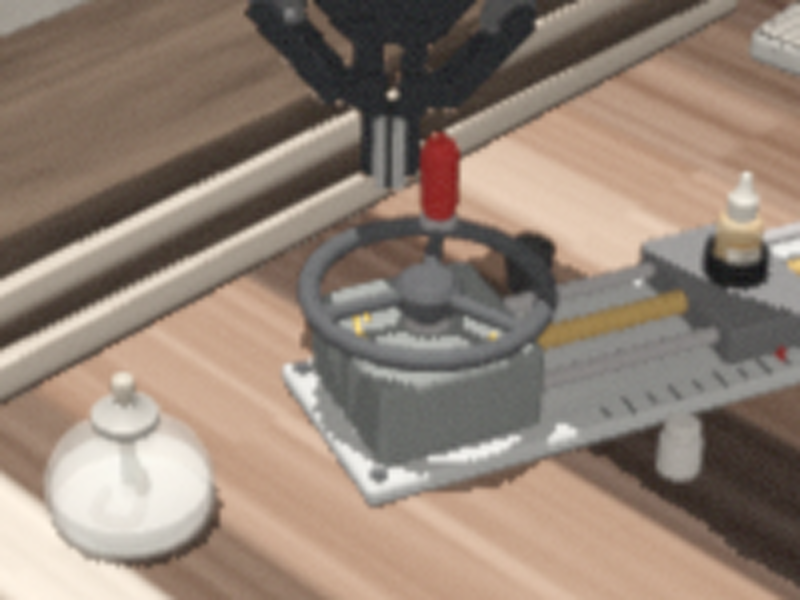

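View pics/wrist4.png

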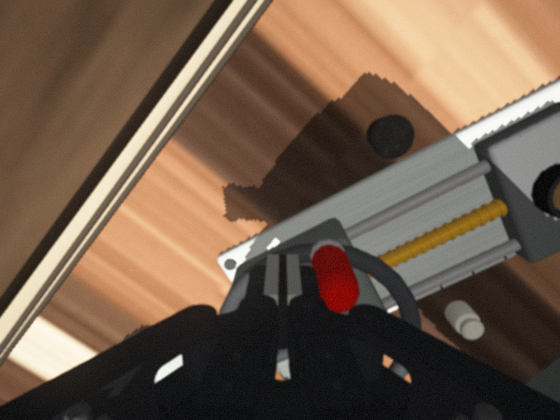

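Call:
{"op": "apply_moves", "data": {"rows": [[0.0014,0.0046,0,4.5,255],[0.0014,0.0046,0,4.5,255],[0.0013,0.0046,0,4.5,255],[0.0013,0.0046,0,4.5,255],[0.0013,0.0045,0,4.5,255]]}}

```text
t: 7.0
ee_pos: [0.5623, -0.0056, 0.1085]
eef_rot: [-2.552, 1.831, -0.001]
ft_force: [1.9, 0.5, -0.7]
opening: 0.002
```

Call:
{"op": "apply_moves", "data": {"rows": [[0.0012,0.0046,0,4.5,255],[0.0012,0.0046,0,4.5,255],[0.0012,0.0045,0,4.5,255],[0.0011,0.0046,0,4.6,255],[0.0011,0.0045,0,4.5,255]]}}

```text
t: 7.5
ee_pos: [0.541, -0.0152, 0.1085]
eef_rot: [-2.143, 2.296, -0.001]
ft_force: [2.6, 0.5, -0.8]
opening: 0.001
```

Run:
```python
from plan import *
p=pose()[0];p[3]%=360;print(p.round(4),center(-101).round(4))
im=grab_frame("scene")[:,:,::-1]
cv2.imwrite("pics/scene5c.png",cv2.resize(im[130:280,175:375],(800,600),interpolation=cv2.INTER_CUBIC))
S=get_calibration("scene");h=onz(S,crop(440,140,175,130,4),.115);print(h,np.degrees(np.arctan2(*(h[:2]-H)[::-1])))
```

```text
[ 5.410000e-01 -1.520000e-02  1.085000e-01  2.660638e+02] [ 5.410000e-01 -1.500000e-02  1.090000e-01  2.662722e+02]
[ 0.56101014 -0.00274875  0.115     ] -50.64300056424341
```

View pics/scene5c.png

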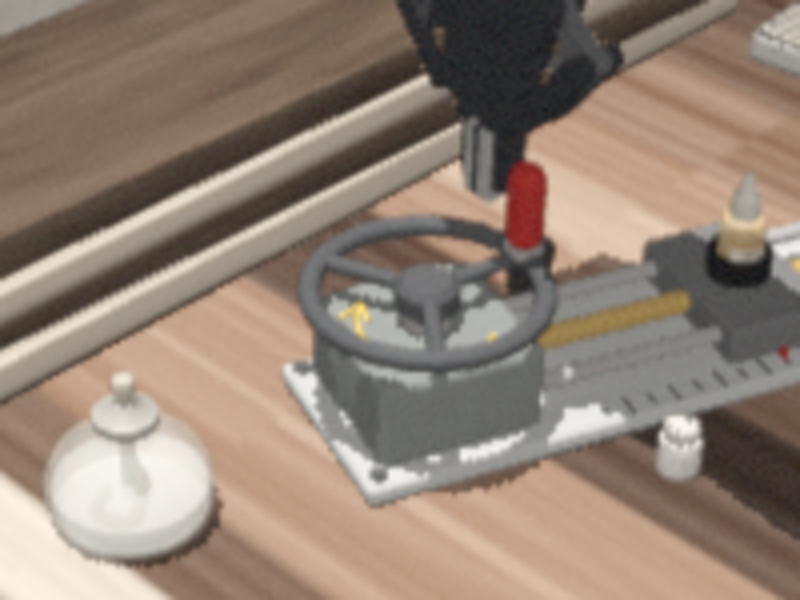

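Tracking well: the plan says the handle is at -51° and the scene picture gives -50.6°. In this picture the handle stands at about (527,170). Continuing.

Call:
{"op": "apply_moves", "data": {"rows": [[0.001,0.0046,0,4.5,255],[0.001,0.0045,0,4.5,255],[0.001,0.0046,0,4.5,255],[0.0009,0.0045,0,4.5,255],[0.0009,0.0045,0,4.5,255]]}}

```text
t: 8.05
ee_pos: [0.518, -0.015, 0.1085]
eef_rot: [-1.656, 2.669, -0.002]
ft_force: [2.9, -1.7, -0.3]
opening: -0.002
```

Call:
{"op": "apply_moves", "data": {"rows": [[0.0009,0.0045,0,4.5,255],[0.0008,0.0045,0,4.5,255],[0.0008,0.0045,0,4.5,255],[0.0007,0.0045,0,4.5,255],[0.0008,0.0044,0,4.6,255]]}}

```text
t: 8.55
ee_pos: [0.4974, -0.0055, 0.1085]
eef_rot: [-1.101, 2.942, -0.002]
ft_force: [1.9, -1.9, -0.5]
opening: -0.001
```

Call:
{"op": "apply_moves", "data": {"rows": [[0.0006,0.0045,0,4.5,255],[0.0007,0.0045,0,4.5,255],[0.0006,0.0044,0,4.5,255],[0.0006,0.0044,0,4.5,255],[0.0005,0.0045,0,4.5,255]]}}

```text
t: 9.05
ee_pos: [0.4827, 0.0116, 0.1084]
eef_rot: [0.505, -3.1, 0.002]
ft_force: [0.5, -3.2, 1.0]
opening: -0.002
```

Run:
```python
from plan import *
p=pose()[0];p[3]%=360;print(p.round(4),center(-176).round(4),np.degrees(read_state()['qpos']).round(1))
im=grab_frame("scene")[:,:,::-1]
cv2.imwrite("pics/scene6c.png",cv2.resize(im[130:280,175:375],(800,600),interpolation=cv2.INTER_CUBIC))
ths=np.arange(-181,-181-5*38.5,-5)
out,c=rows_for([center(t) for t in ths],p);show(out);print(ths[-1],c)
```

```text
[4.827000e-01 1.160000e-02 1.084000e-01 1.985135e+02] [4.834000e-01 1.200000e-02 1.090000e-01 1.983556e+02] [  1.4  14.9 -20.9  54.2  -0.1 -17.1]
[[-0.0003, 0.0046, -0.0006, 4.7, 255], [0.0005, 0.0044, 0.0, 4.5, 255], [0.0004, 0.0044, 0.0, 4.5, 255], [0.0004, 0.0044, 0.0, 4.6, 255], [0.0004, 0.0043, 0.0, 4.5, 255]]
[[0.0003, 0.0044, 0.0, 4.5, 255], [0.0003, 0.0043, 0.0, 4.6, 255], [0.0002, 0.0044, 0.0, 4.5, 255], [0.0002, 0.0043, 0.0, 4.5, 255], [0.0002, 0.0043, 0.0, 4.5, 255]]
[[0.0002, 0.0043, 0.0, 4.6, 255], [0.0001, 0.0043, 0.0, 4.5, 255], [0.0001, 0.0042, 0.0, 4.5, 255], [0.0, 0.0043, 0.0, 4.5, 255], [0.0, 0.0042, 0.0, 4.6, 255]]
[[-0.0, 0.0042, 0.0, 4.5, 255], [-0.0001, 0.0042, 0.0, 4.5, 255], [-0.0001, 0.0042, 0.0, 4.6, 255], [-0.0001, 0.0042, 0.0, 4.5, 255], [-0.0002, 0.0041, 0.0, 4.5, 255]]
[[-0.0001, 0.0042, 0.0, 4.5, 255], [-0.0003, 0.0041, 0.0, 4.6, 255], [-0.0002, 0.0041, 0.0, 4.5, 255], [-0.0003, 0.0041, 0.0, 4.5, 255], [-0.0004, 0.0041, 0.0, 4.6, 255]]
[[-0.0003, 0.004, 0.0, 4.5, 255], [-0.0004, 0.004, 0.0, 4.5, 255], [-0.0004, 0.0041, 0.0, 4.5, 255], [-0.0005, 0.004, 0.0, 4.6, 255], [-0.0005, 0.0039, 0.0, 4.5, 255]]
[[-0.0005, 0.004, 0.0, 4.5, 255], [-0.0006, 0.0039, 0.0, 4.5, 255], [-0.0005, 0.004, 0.0, 4.6, 255], [-0.0007, 0.0039, 0.0, 4.5, 255], [-0.0006, 0.0038, 0.0, 4.5, 255]]
[[-0.0007, 0.0039, 0.0, 4.6, 255], [-0.0007, 0.0038, 0.0, 4.5, 255], [-0.0007, 0.0039, 0.0, 4.5, 255], [-0.0008, 0.0038, 0.0, 4.5, 255]]
-371.0 [ 0.57055498  0.0489093   0.10901714 21.81352439]
```

View pics/scene6c.png

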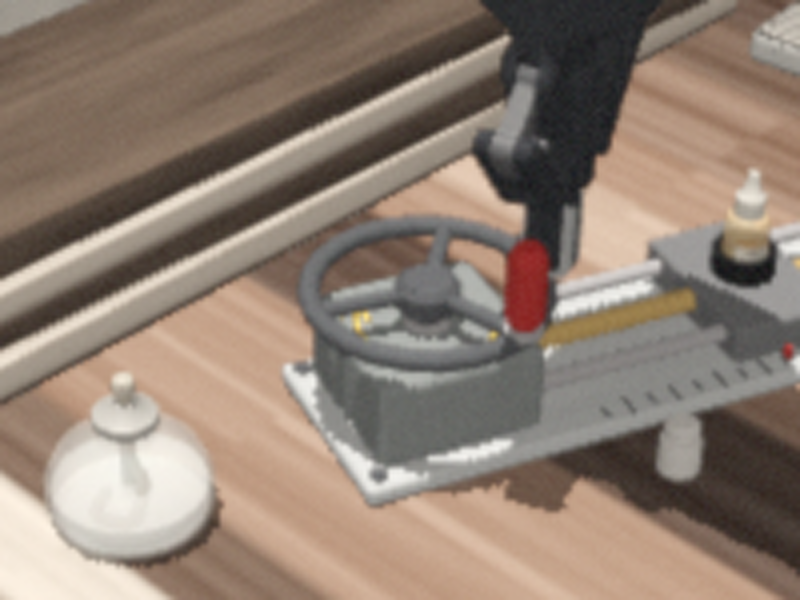

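Call:
{"op": "apply_moves", "data": {"rows": [[-0.0003,0.0046,0,4.6,255],[0.0005,0.0044,0,4.5,255],[0.0004,0.0044,0,4.5,255],[0.0004,0.0044,0,4.5,255],[0.0004,0.0043,0,4.5,255]]}}

```text
t: 9.6
ee_pos: [0.4772, 0.0332, 0.1083]
eef_rot: [-0.11, -3.139, 0.002]
ft_force: [-1.0, -2.5, 1.6]
opening: -0.0
```

Call:
{"op": "apply_moves", "data": {"rows": [[0.0003,0.0044,0,4.5,255],[0.0003,0.0043,0,4.5,255],[0.0002,0.0044,0,4.5,255],[0.0002,0.0043,0,4.5,255],[0.0002,0.0043,0,4.5,255]]}}

```text
t: 10.1
ee_pos: [0.4806, 0.0546, 0.1081]
eef_rot: [-0.72, -3.056, 0.002]
ft_force: [-2.8, -1.3, 2.2]
opening: -0.002
```

Run:
```python
from plan import *
S=get_calibration("scene");h=onz(S,crop(527,248,175,130,4),.115);print(h,np.degrees(np.arctan2(*(h[:2]-H)[::-1])))
p=pose()[0];p[3]%=360;print(p.round(4),center(-226).round(4),np.degrees(read_state()['qpos']).round(1))
im=grab_frame("scene")[:,:,::-1]
cv2.imwrite("pics/scene7c.png",cv2.resize(im[130:280,175:375],(800,600),interpolation=cv2.INTER_CUBIC))
```

```text
[0.47664269 0.03390192 0.115     ] -175.9924172411413
[4.806000e-01 5.460000e-02 1.081000e-01 1.534878e+02] [4.815000e-01 5.440000e-02 1.090000e-01 1.530778e+02] [  6.5  15.  -20.7  54.4  -0.   33. ]
```

View pics/scene7c.png

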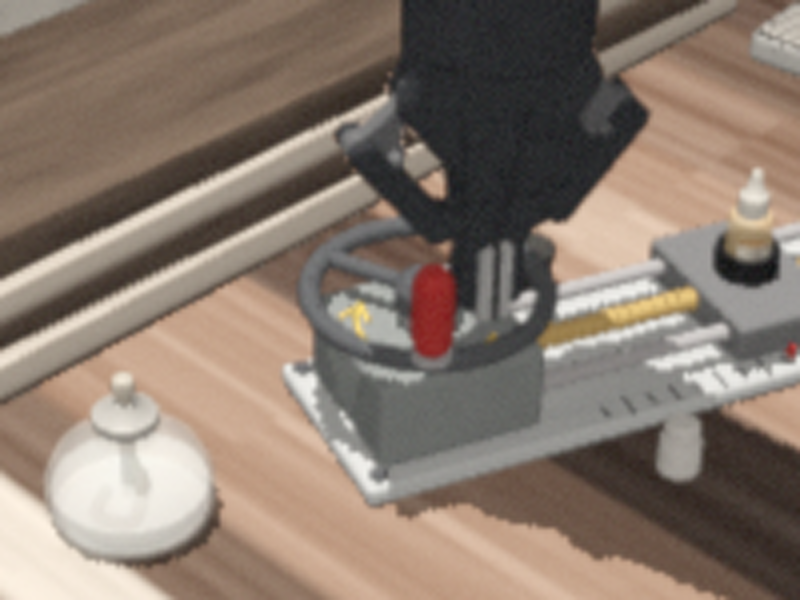

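Call:
{"op": "apply_moves", "data": {"rows": [[0.0002,0.0042,0,4.8,255],[0.0001,0.0043,0,4.5,255],[0.0001,0.0042,0,4.5,255],[0,0.0043,0,4.5,255],[0,0.0042,-0.0003,4.6,255]]}}

```text
t: 10.65
ee_pos: [0.4925, 0.072, 0.1082]
eef_rot: [-1.311, -2.853, 0.002]
ft_force: [-2.1, -0.8, -1.1]
opening: -0.002
```

Call:
{"op": "apply_moves", "data": {"rows": [[0,0.0042,0,4.5,255],[-0.0001,0.0042,0,4.5,255],[-0.0001,0.0042,0,4.6,255],[-0.0001,0.0042,0,4.5,255],[-0.0002,0.0041,0,4.5,255]]}}

```text
t: 11.15
ee_pos: [0.5105, 0.0826, 0.1083]
eef_rot: [-1.844, -2.541, 0.001]
ft_force: [-3.0, 0.7, 0.7]
opening: -0.001
```

Run:
```python
from plan import *
p=pose()[0];p[3]%=360;print(p.round(4),center(-276).round(4),np.degrees(read_state()['qpos']).round(1))
im=grab_frame("scene")[:,:,::-1]
cv2.imwrite("pics/scene8c.png",cv2.resize(im[130:280,175:375],(800,600),interpolation=cv2.INTER_CUBIC))
ths=np.arange(-281,-281-5*19.5,-5)
out,c=rows_for([center(t) for t in ths],p);show(out);print(ths[-1],c)
```

```text
[5.105000e-01 8.260000e-02 1.083000e-01 1.080536e+02] [5.115e-01 8.220e-02 1.090e-01 1.078e+02] [  9.2  18.  -16.3  55.8   0.   81.1]
[[-0.0009, 0.005, -0.0007, 4.8, 255], [-0.0002, 0.0041, -0.0, 4.5, 255], [-0.0003, 0.0041, -0.0, 4.5, 255], [-0.0003, 0.0041, -0.0, 4.6, 255], [-0.0003, 0.004, -0.0, 4.5, 255]]
[[-0.0004, 0.0041, -0.0, 4.5, 255], [-0.0004, 0.004, -0.0, 4.5, 255], [-0.0004, 0.004, -0.0, 4.6, 255], [-0.0005, 0.004, -0.0, 4.5, 255], [-0.0004, 0.004, -0.0, 4.5, 255]]
[[-0.0006, 0.004, -0.0, 4.6, 255], [-0.0005, 0.0039, -0.0, 4.5, 255], [-0.0006, 0.0039, -0.0, 4.5, 255], [-0.0006, 0.0039, -0.0, 4.5, 255], [-0.0007, 0.0039, -0.0, 4.6, 255]]
[[-0.0006, 0.0039, -0.0, 4.5, 255], [-0.0008, 0.0038, -0.0, 4.5, 255], [-0.0007, 0.0038, -0.0, 4.6, 255], [-0.0008, 0.0038, -0.0, 4.5, 255], [-0.0008, 0.0038, -0.0, 4.5, 255]]
-376.0 [ 0.57113352  0.0451328   0.1089563  17.25358145]
```

View pics/scene8c.png

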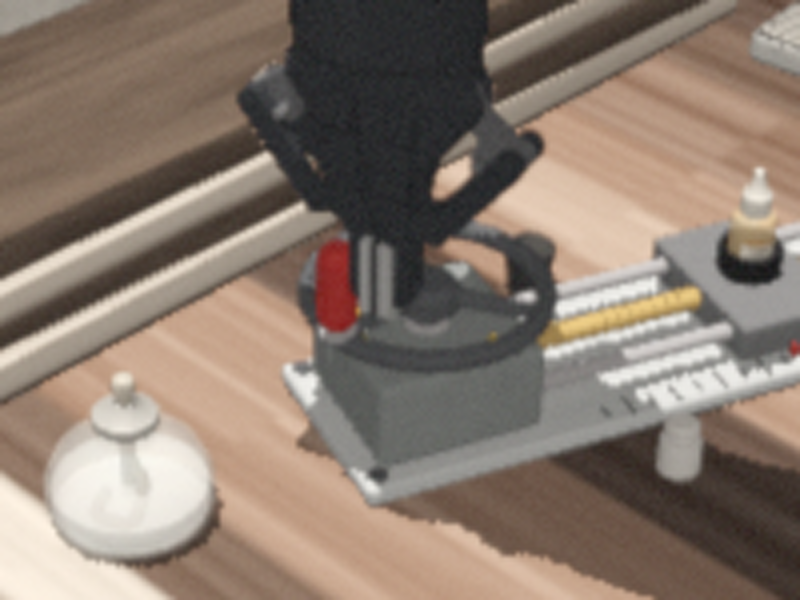

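Call:
{"op": "apply_moves", "data": {"rows": [[-0.0005,0.0046,0,4.8,255],[-0.0004,0.0043,0,4.5,255],[-0.0004,0.0042,0,4.5,255],[-0.0003,0.0041,0,4.5,255],[-0.0003,0.004,0,4.5,255]]}}

```text
t: 11.7
ee_pos: [0.532, 0.0841, 0.1084]
eef_rot: [-2.31, -2.127, 0.001]
ft_force: [-3.1, 2.2, 0.4]
opening: -0.002
```

Call:
{"op": "apply_moves", "data": {"rows": [[-0.0004,0.0041,0,4.5,255],[-0.0004,0.004,0,4.5,255],[-0.0004,0.004,0,4.6,255],[-0.0005,0.004,0,4.5,255],[-0.0004,0.004,0,4.5,255]]}}

```text
t: 12.2
ee_pos: [0.5511, 0.0773, 0.1084]
eef_rot: [-2.682, -1.634, 0.0]
ft_force: [-0.9, 2.4, 0.6]
opening: -0.003
```

Call:
{"op": "apply_moves", "data": {"rows": [[-0.0006,0.004,0,4.6,255],[-0.0005,0.0039,0,4.5,255],[-0.0006,0.0039,0,4.5,255],[-0.0006,0.0039,0,4.5,255],[-0.0007,0.0039,0,4.6,255]]}}

```text
t: 12.7
ee_pos: [0.5653, 0.0634, 0.1085]
eef_rot: [-2.951, -1.074, -0.0]
ft_force: [-0.2, 3.1, -0.2]
opening: 0.005
```

Run:
```python
from plan import *
p=pose()[0];p[3]%=360;print(p.round(4),center(-351).round(4),np.degrees(read_state()['qpos']).round(1))
im=grab_frame("scene")[:,:,::-1]
cv2.imwrite("pics/scene9c.png",cv2.resize(im[130:280,175:375],(800,600),interpolation=cv2.INTER_CUBIC))
```

```text
[ 0.5653  0.0634  0.1085 39.9984] [ 0.5646  0.0633  0.109  39.8833] [ 6.400e+00  2.250e+01 -9.200e+00  5.830e+01  1.000e-01  1.464e+02]
```

View pics/scene9c.png

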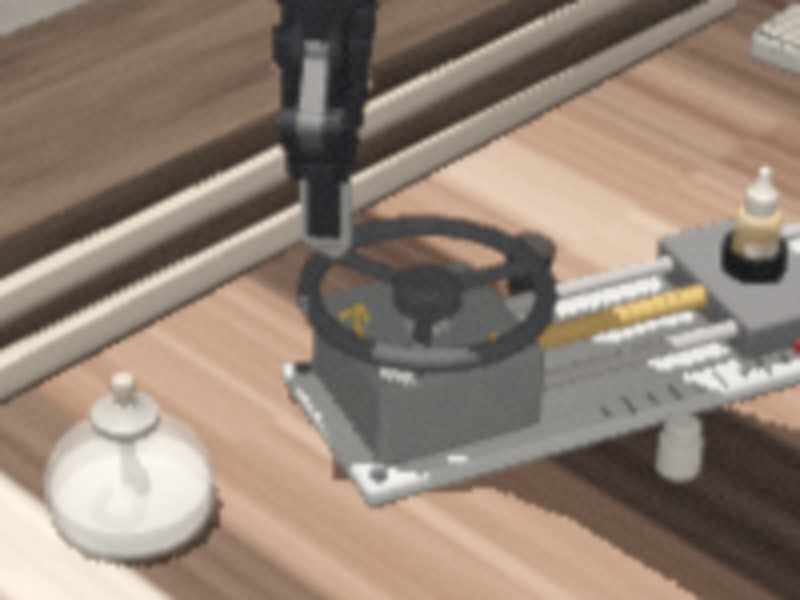

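Call:
{"op": "apply_moves", "data": {"rows": [[-0.0006,0.0039,0,4.5,255],[-0.0008,0.0038,0,4.5,255],[-0.0007,0.0038,0,4.6,255],[-0.0007,0.0034,0,4.2,255],[-0.0004,0.002,0,2.5,255]]}}

```text
t: 13.25
ee_pos: [0.5716, 0.0474, 0.1086]
eef_rot: [-3.094, -0.538, -0.001]
ft_force: [0.5, 3.1, -1.1]
opening: -0.0
```

Run:
```python
from plan import *
p=pose()[0];p[3]%=360;print(p.round(4),center(-371).round(4),center(-374).round(4),np.degrees(read_state()['qpos']).round(1))
W=get_calibration("wrist")
im=grab_frame("scene")[:,:,::-1]
cv2.imwrite("pics/scene10c.png",cv2.resize(im[130:280,175:375],(800,600),interpolation=cv2.INTER_CUBIC))
im=grab_frame("wrist")[:,:,::-1];cv2.imwrite("pics/wrist10.png",im)
for th in(-370,-375,-384):
  u=np.radians(th);print(th,proj(W,[*(H+.052*np.array([np.cos(u),np.sin(u)])),.115]))
```

```text
[ 0.5716  0.0474  0.1086 19.7347] [ 0.5705  0.0489  0.109  21.7722] [ 0.5709  0.0467  0.109  19.0556] [  4.7  22.9  -8.6  58.5   0.  165. ]
-370 [334.94215064 299.16267314]
-375 [344.53887851 304.65104344]
-384 [359.94043064 316.17022084]
```

View pics/scene10c.png

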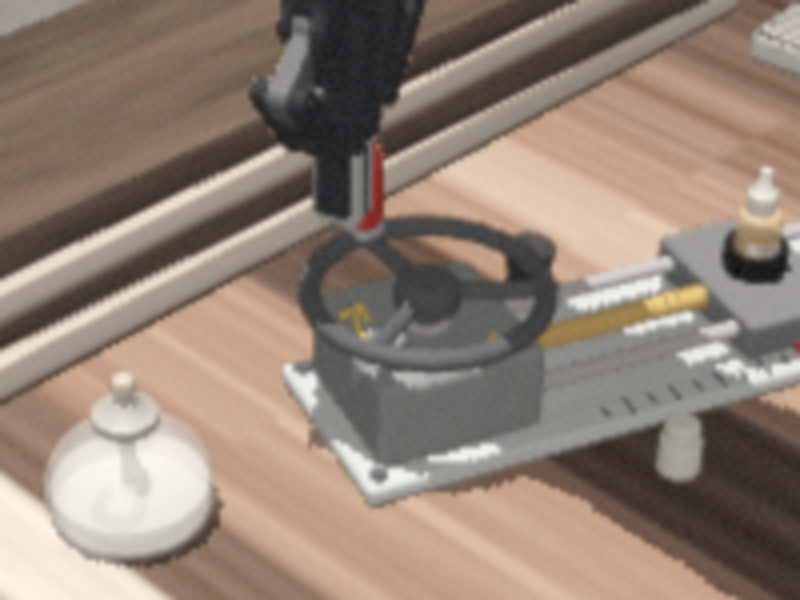

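View pics/wrist10.png

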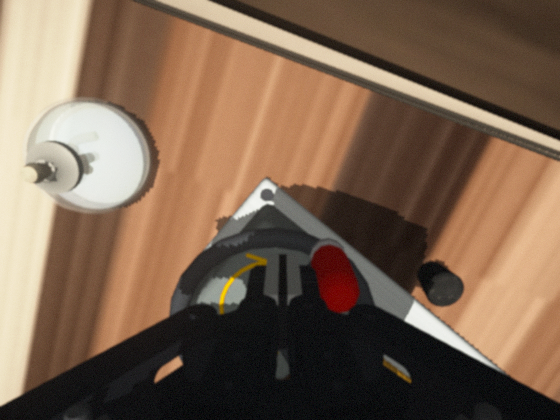

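```bash
cat >> plan.py <<'E'
from scipy.optimize import brentq
def implied(p,D=D,guess=-374):
    n=np.radians(p[3]-90);n=np.array([np.cos(n),np.sin(n)])
    f=lambda t:(H+.052*np.array([np.cos(np.radians(t)),np.sin(np.radians(t))])-p[:2])@n-D
    return brentq(f,guess-40,guess+40)
E
python3 - <<'E'
from plan import *
p=pose()[0];p[3]%=360;print(p,implied(p))
out,c=rows_for([center(t,ps) for t,ps in((-376.5,17),(-379,14.5),(-381,13))],p);show(out);print(c)
# scene red edges start vs now
for f in("scene3c","scene10c"):
    im=cv2.imread(f"pics/{f}.png").astype(float)
    for y in(160,180,200):
        r=im[y,350:430,2]-im[y,350:430,1]; m=np.where(r>60)[0]+350; print(f,y,m.min(),m.max())
E
```

```text
[ 0.57154647  0.04713676  0.10856942 19.77058147] -373.67705597148284
[[-0.0012, 0.0021, -0.0004, 2.8, 255], [-0.0003, 0.0019, -0.0, 2.5, 255], [-0.0004, 0.0015, -0.0, 1.5, 255]]
[ 0.57138269  0.04129745  0.10896942 12.97058147]
scene3c 160 369 403
scene3c 180 371 403
scene3c 200 368 403
scene10c 160 374 381
scene10c 180 373 381
scene10c 200 373 382
```

Call:
{"op": "apply_moves", "data": {"rows": [[-0.0006,0.0021,0,2.5,255],[-0.0005,0.0019,0,2.5,255],[-0.0004,0.0015,0,1.8,255],[0,0,0,0,255]]}}

```text
t: 13.75
ee_pos: [0.5718, 0.0415, 0.1087]
eef_rot: [-3.122, -0.351, -0.001]
ft_force: [1.6, 1.1, -0.4]
opening: 0.003
```

```bash
cat > edge.py <<'E'
from plan import *
def edges(im):
    out=[]
    for y in(160,168,176,184,192,200):
        r=im[y,340:440,2].astype(float)-im[y,340:440,1]; m=np.where(r>60)[0]+340; out.append((m.min(),m.max()) if len(m) else None)
    return out
def up(im): return cv2.resize(im[130:280,175:375],(800,600),interpolation=cv2.INTER_CUBIC)
E
python3 - <<'E'
from edge import *
p=pose()[0];p[3]%=360;print(p.round(4),implied(p),np.degrees(read_state()['qpos']).round(1))
im=up(np.ascontiguousarray(grab_frame("scene")[:,:,::-1]));cv2.imwrite("pics/scene11c.png",im)
print(edges(cv2.imread("pics/scene0c.png")));print(edges(cv2.imread("pics/scene3c.png")));print(edges(im))
S=get_calibration("scene")
for th in(-14,-19,-24,-29):
  u=np.radians(th);q=proj(S,[*(H+.052*np.array([np.cos(u),np.sin(u)])),.1]);print(th,(q-[175,130])*4)
E
```

```text
[ 0.5718  0.0415  0.1087 12.8417] -380.8133201340018 [  4.1  22.8  -8.6  58.5   0.  171.3]
[(np.int64(368), np.int64(404)), (np.int64(369), np.int64(404)), (np.int64(371), np.int64(404)), (np.int64(370), np.int64(403)), (np.int64(370), np.int64(404)), (np.int64(368), np.int64(403))]
[(np.int64(369), np.int64(403)), (np.int64(370), np.int64(404)), (np.int64(372), np.int64(405)), (np.int64(370), np.int64(403)), (np.int64(370), np.int64(404)), (np.int64(368), np.int64(403))]
[(np.int64(384), np.int64(396)), (np.int64(384), np.int64(396)), (np.int64(383), np.int64(396)), (np.int64(383), np.int64(395)), (np.int64(384), np.int64(395)), (np.int64(382), np.int64(396))]
-14 [366.04236679 175.22814198]
-19 [375.03069679 172.75279049]
-24 [384.37742265 170.71161435]
-29 [394.01821649 169.11619401]
```

Call:
{"op": "apply_moves", "data": {"rows": [[-0.0009,0.0013,0,0,255],[-0.0009,0.0013,0,0,255],[0,0,0,0,255]]}}

```text
t: 14.1
ee_pos: [0.5704, 0.0384, 0.1087]
eef_rot: [-3.122, -0.349, 0.0]
ft_force: [0.6, 1.9, -0.1]
opening: 0.0
```

Run:
```python
from edge import *
p=pose()[0];p[3]%=360;print(p.round(4),implied(p))
im=up(np.ascontiguousarray(grab_frame("scene")[:,:,::-1]));cv2.imwrite("pics/scene12c.png",im)
print(edges(im))
```

```text
[ 0.5704  0.0384  0.1087 12.7448] -384.44713278634896
[(np.int64(391), np.int64(402)), (np.int64(391), np.int64(402)), (np.int64(391), np.int64(402)), (np.int64(390), np.int64(402)), (np.int64(390), np.int64(402)), (np.int64(390), np.int64(402))]
```

Call:
{"op": "apply_moves", "data": {"rows": [[0,-0.006,0,0,255],[0,-0.012,0,0,255],[0,-0.012,0,0,255],[0,-0.006,0,0,255],[0,0,0,0,255]]}}

```text
t: 14.65
ee_pos: [0.5622, 0.0749, 0.1086]
eef_rot: [-3.122, -0.35, 0.0]
ft_force: [0.3, 0.3, 0.2]
opening: -0.001
```

Run:
```python
from edge import *
p=pose()[0];p[3]%=360;print(p.round(4))
im=up(np.ascontiguousarray(grab_frame("scene")[:,:,::-1]));cv2.imwrite("pics/scene13c.png",im)
print(edges(im));a=cv2.imread("pics/scene3c.png")
# sub-pixel shift by phase correlation on the handle patch
def red(i): i=i[125:230,340:440].astype(np.float32); return np.clip(i[:,:,2]-i[:,:,1],0,None)
for f in("scene0c","scene3c"):
    print(f,cv2.phaseCorrelate(red(cv2.imread(f"pics/{f}.png")),red(im)))
def cen(i):
    r=red(i);r=(r>60)*1.;ys,xs=np.nonzero(r);return xs.mean()+340,ys.mean()+125
print(cen(cv2.imread("pics/scene0c.png")),cen(a),cen(im))
```

```text
[ 0.5622  0.0749  0.1086 12.8072]
[(np.int64(365), np.int64(402)), (np.int64(366), np.int64(402)), (np.int64(368), np.int64(402)), (np.int64(367), np.int64(402)), (np.int64(367), np.int64(401)), (np.int64(367), np.int64(402))]
scene0c ((-0.3592099025056186, -0.6770269749655355), 0.31601237120451753)
scene3c ((-0.10772756041802722, -0.6623066048971253), 0.4149330746686017)
(np.float64(386.20982142857144), np.float64(177.21153846153845)) (np.float64(386.3375542691751), np.float64(179.55788712011577)) (np.float64(384.1867554309741), np.float64(179.54765241765944))
```

View pics/scene13c.png

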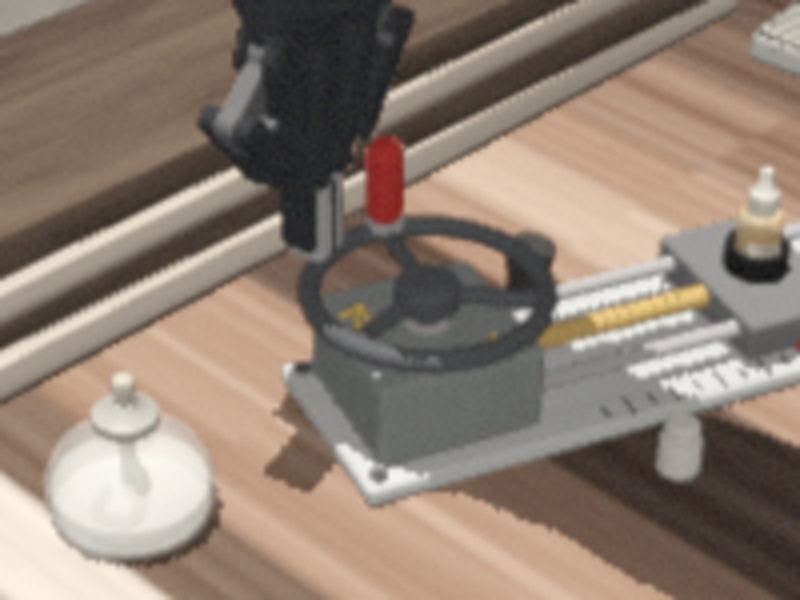

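Call:
{"op": "apply_moves", "data": {"rows": [[0,0.01,0,0,255],[0,0.012,0,0,255],[0,0.01,0,0,255],[-0.0003,0.004,0,0,255],[-0.0003,0.0009,0,0,255]]}}

```text
t: 15.2
ee_pos: [0.57, 0.0368, 0.1085]
eef_rot: [-3.122, -0.345, 0.001]
ft_force: [-1.3, 1.8, 0.2]
opening: 0.003
```

Call:
{"op": "apply_moves", "data": {"rows": [[0,0,0,0,255],[0,-0.006,0,0,255],[0,-0.012,0,0,255],[0,-0.012,0,0,255],[0,-0.006,0,0,255]]}}

```text
t: 15.7
ee_pos: [0.5617, 0.0744, 0.1086]
eef_rot: [-3.122, -0.35, 0.0]
ft_force: [0.1, 0.3, -0.2]
opening: -0.003
```

Run:
```python
from edge import *
im=up(np.ascontiguousarray(grab_frame("scene")[:,:,::-1]));cv2.imwrite("pics/scene14c.png",im)
print(edges(im))
def red(i): i=i[125:230,340:440].astype(np.float32); return np.clip(i[:,:,2]-i[:,:,1],0,None)
def cen(i):
    r=red(i);r=(r>60)*1.;ys,xs=np.nonzero(r);return xs.mean()+340,ys.mean()+125
print(cen(im))
```

```text
[(np.int64(369), np.int64(406)), (np.int64(370), np.int64(405)), (np.int64(372), np.int64(406)), (np.int64(371), np.int64(406)), (np.int64(371), np.int64(406)), (np.int64(371), np.int64(406))]
(np.float64(388.1937521937522), np.float64(178.95401895401895))
```

Call:
{"op": "apply_moves", "data": {"rows": [[0,-0.004,-0.02,0,255],[0,0,-0.035,0,255],[0,0,-0.04,0,255],[0,0,-0.03,0,255],[0,0,-0.015,0,255]]}}

```text
t: 16.25
ee_pos: [0.562, 0.077, 0.2518]
eef_rot: [-3.122, -0.349, -0.006]
ft_force: [0.2, -0.6, 0.4]
opening: 0.0
```

Call:
{"op": "apply_moves", "data": {"rows": [[-0.02,0.02,0,0,255],[-0.034,0.034,0,0,255],[-0.034,0.034,0,0,255],[-0.034,0.034,0,0,255],[-0.034,0.034,0,0,255]]}}

```text
t: 16.75
ee_pos: [0.4422, -0.1109, 0.2487]
eef_rot: [3.122, 0.349, 0.001]
ft_force: [1.6, -1.4, 0.1]
opening: -0.001
```

Call:
{"op": "apply_moves", "data": {"rows": [[-0.034,0.034,0,0,255],[-0.034,0.034,0,0,255],[-0.034,0.034,0,0,255],[-0.034,0.034,0,0,255],[-0.034,0.034,0,0,255]]}}

```text
t: 17.25
ee_pos: [0.3138, -0.3144, 0.2489]
eef_rot: [3.121, 0.349, 0.001]
ft_force: [2.0, -0.1, -0.8]
opening: -0.001
```

Call:
{"op": "apply_moves", "data": {"rows": [[-0.034,0.034,0,0,255],[-0.034,0.034,0,0,255],[-0.015,0.015,0,0,255],[0,0,0,0,255],[0,0,0,0,255]]}}

```text
t: 17.75
ee_pos: [0.2521, -0.4122, 0.2484]
eef_rot: [-3.122, -0.346, 0.0]
ft_force: [0.0, 0.9, 0.4]
opening: 0.002
```

Run:
```python
from edge import *
p=pose()[0];print(p.round(3))
im=np.ascontiguousarray(grab_frame("scene")[:,:,::-1]);cv2.imwrite("pics/scene15.png",im);im=up(im);cv2.imwrite("pics/scene15c.png",im)
t=np.ascontiguousarray(grab_frame("top")[:,:,::-1]);cv2.imwrite("pics/top15.png",t)
t=cv2.resize(t[130:280,215:415],(800,600),interpolation=cv2.INTER_CUBIC);cv2.imwrite("pics/top15c.png",t)
def cen(i,box):
    x0,x1,y0,y1=box;i=i[y0:y1,x0:x1].astype(np.float32);r=(i[:,:,2]-i[:,:,1])>60;ys,xs=np.nonzero(r);return (xs.mean()+x0).round(2),(ys.mean()+y0).round(2),len(xs)
for f,b in(("scene",(330,450,120,235)),("top",(330,420,140,225))):
    print(f,cen(cv2.imread(f"pics/{f}0c.png"),b),cen(cv2.imread(f"pics/{f}15c.png"),b))
print(edges(im))
T=get_calibration("top")
for th in(-23,-24,-25):
  u=np.radians(th);print(th,proj(T,[*(H+.052*np.array([np.cos(u),np.sin(u)])),.1])*4)
```

```text
[ 0.252 -0.412  0.248 12.648]
scene (np.float64(386.21), np.float64(177.21), 2912) (np.float64(388.0), np.float64(176.59), 2983)
top (np.float64(366.32), np.float64(177.62), 670) (np.float64(368.23), np.float64(178.26), 681)
[(np.int64(369), np.int64(406)), (np.int64(370), np.int64(406)), (np.int64(371), np.int64(406)), (np.int64(370), np.int64(406)), (np.int64(370), np.int64(405)), (np.int64(370), np.int64(405))]
-23 [1222.22366701  703.25740363]
-24 [1223.70611762  703.93353295]
-25 [1225.17683024  704.63447525]
```

View pics/top15c.png

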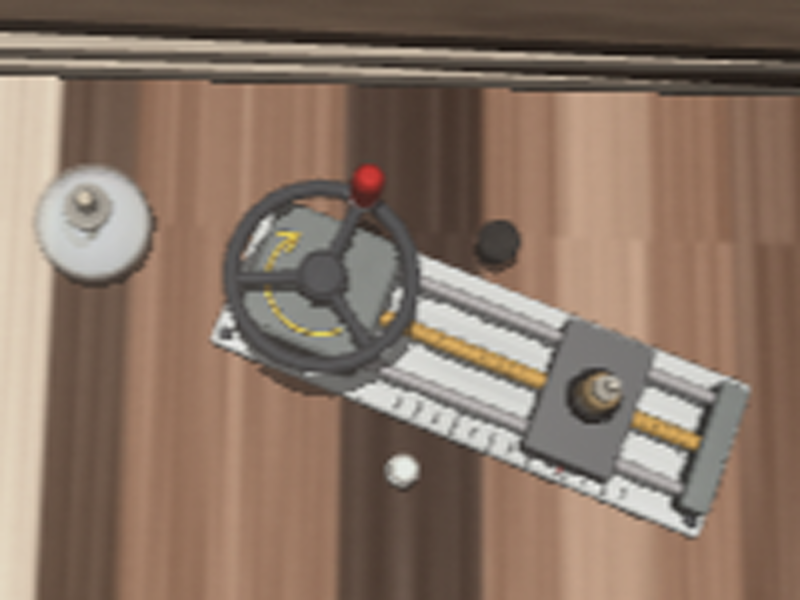

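View pics/scene15c.png

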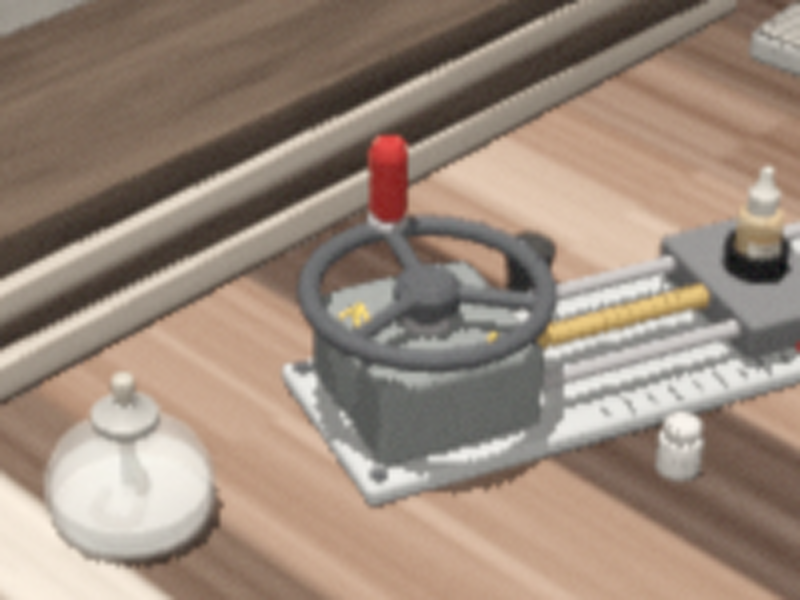

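Run:
```python
from workcell import *
s=read_state();print(s['t'],abs(s['qd']).max(),s['ft_force']);job_done()
```

```text
17.85 0.011745356018727093 [-0.18074719 -0.03541637  0.41662039]
the job is handed in; nothing more can be done
```

The hand wheel has had one full clockwise turn and the job is handed in at 17.85 s. I pushed the handle round with the backs of the shut fingers and never gripped it. The measured force stayed at about 4 N or less, and the arm then lifted and moved well clear.

- **Handle:** it ends within about 1° of its starting place, slightly past it. The top and scene pictures agree on this: about 2 px in 4x enlarged crops, or 1.0–1.3°. The first stop was about 1° short, and one gentle nudge took it just past. I left it there rather than push the wheel backwards.
- **Carriage:** it moved away from the wheel, by eye consistent with one turn; I did not measure the 12 mm.
- **Bystanders:** the lamp, weight and stopper are at the same pixels as at the start.

No check failed.

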